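# Unlock a shaker clamp and free the flask

## Robot

A 6-joint arm with a two-finger parallel gripper is mounted at the origin on a cart in front of the work surface, level with it; the furniture and walls round the work are solid. World frame = base frame: x ahead of the robot, y to its left, z up, the work surface at z = 0. Lengths are in mm, angles in rad, forces in N, time in s.
With the tool pointing down it reaches from about 400 to 925 mm from the base axis. Payload 12.5 kg.
Tool frame: the origin (TCP) lies at the very end of the fingers, on their centre line; the grasp point (between the pads) lies env.grip_point_offset behind it (env.grip_point_offset is the distance from the TCP to the grasp point, in mm); y points along the fingers, z is the direction in which the jaws open and shut, and the axes are right-handed (so a half turn about y gives the same grasp; the last joint's range is limited). The gripper opens to 95 mm and grips with 3 to 60 N. Pads are 20 mm wide; open, the fingers measure 119 mm over their backs; the gripper's body (75 mm by 180 mm) begins 59 mm behind the grasp point.
Start: joints at [1.017, 0.491, 1.559, -0, 1.092, -0.106], TCP at [270.601, 563.402, 214.661] pointing down, gripper open.
Joint ranges: [-3.1, 3.1], [-0.84, 2.19], [0.05, 2.79], [-1.13, 4.28], [0.06, 2.93], [-2.69, 2.69]. Speed limits (rad/s): [2.22, 2.22, 2.79, 3.14, 3.14, 3.14].

## Interface

Orientations are given as [roll, pitch, yaw] about the fixed x, y, z axes, in that order (R = Rz(yaw) Ry(pitch) Rx(roll)).
In Python, from cell import readout, read_camera, env, nets gives the robot as it stands.
- The arm moves only by the tool apply_moves, never from a script. Its argument "increments" is a list of rows, each a list of 3 entries, a list of its own where there are three numbers: the shift along the tool's x, y, z in cm, then the turn, a rotation vector about the tool's x, y, z in degrees, then the finger opening in cm, from 0 to 9.51. A call has exactly 5 rows; each row shifts and turns the pose as measured when the row begins, along the tool's axes as they then stand; what a row does not reach is not made up. A row lasts 1/8 s, in which the tool goes at most 62.5 mm and 10.7 degrees, less where a joint would pass 70% of its speed; a pose out of reach is approached as far as the arm can. A call with a gripper value outside its range is refused whole. The fingers move at their own pace and stop on an object; the grip force is fixed at half the most. Time passes only in rows, so rows that do not move let the fingers close, or fill a call up. It gives the time, the measured TCP pose, the force and the opening at its end, in the units of the state.
- readout.state(): the state, without advancing time (a new reading comes with each control period).
- read_camera(name): name is "scene" or "top" or "wrist"; returns a dict with "img" (420x560x3 uint8, red, green, blue), "vfov" (degrees; the focal length in pixels is half the picture's height over the tangent of half this angle, whatever the lens; pixels are square), "cx", "cy" (the principal point, pixels), "distortion" ([k1, k2, p1, p2, k3] as OpenCV has them; the pictures are not rectified), "rvec" (rotation vector, rad) and "tvec" (3), from world to camera coordinates, as OpenCV has them; the wrist camera has in their place "mount" (4x4, takes a point from camera to tool coordinates, whose origin is the TCP and whose axes are the tool frame's). Camera axes: x right, y down, z forward; pixel columns grow to the right and rows downward; lengths in mm; the calibration is good to about 2 mm. A picture is of the moment at which its call begins: read the wrist's pose just before it. There is no depth.
- env.job_done(): hands the job in, once; it reports no verdict.
Trained networks look in a picture, given as the dict that the camera call returned (one of the last four; its "shot" number tells which), for a name from the list of things; names that differ only in an ending like _2 or _b are one class to them, and where a whole thing is asked for, a point or a joint stands for the part that bears it (a point fixed in the world has none). Each returns a list of dicts, best first, with "confidence" (0 to 1); they miss things now and then, are a little off and sometimes report something else, mostly with a low value. They report only what shows in the picture. A call takes as long as a camera call. They do not tell look-alikes from the thing itself.
- nets.look_for(picture, thing): "point" ([x, y, z] in mm, in the coordinates of the camera as it stood for that picture, good to about 4 mm: the middle of the surface that is visible of it).
- nets.mark_of(picture, thing): "point" ([x, y, z] in mm, in the coordinates of the camera as it stood for that picture, good to about 4 mm: a listed point, or the origin of a listed thing).
The state is a dict: "t": time; "joints": joint angles; "qvel": joint speeds; "tau": joint torques, N m; "eef_pos": TCP position; "tcp_rot": TCP orientation; "ft_force": force on the tool from outside, world axes, zero at the start; "moment": the same for the moment, N m; "opening": opening from 0.0 (shut) to 1.0 (fully open).
Only numpy, scipy, OpenCV 4.12 (cv2) and the standard library are available. Lean on these libraries where they do the work, as an engineer would, in place of code of your own. Each camera call takes 0.05 s, during which the arm holds its last target. There are 200 camera calls.

## Task

Free the conical flask that is clamped on the bench shaker: roll a fingertip round the knurled rim of the dark lock ring to loosen it anticlockwise (seen from above) by two full turns, give or take a quarter turn, then push the clamp bar away from the flask, towards the ring, all the way to its stop. Do it by touch alone, pinching neither the ring nor the bar; leave the flask standing untouched where it is, and do not disturb the things around the shaker.

Things in the scene. Friction and masses are not known exactly. Their poses are not given: they have to be found in the camera images.
- shaker: White bench shaker, fixed, with drilled aluminium tray 264 x 344 mm, 4 mm edge. Origin: centre of its underside. z up, x away from its control panel, y left seen from the panel; turned up to 0.25 rad. In this frame (mm): tray surface z 92; ring axis x -20, y -100; fixed rubber-faced bar x 10 to 100, y 86 to 100, 34 high; clamp bar right of the flask, opening to -y.
- knurled_disc: Lock ring: dark steel disc 51 mm across its knurled band. Origin on its upright axis, in the middle of the 15 mm high band; 21.5 mm above the tray when tight, 3 mm higher per turn loosened. White mark, pointing at the panel when tight, turns with it. Under it brass foot, steel tongue and guides up to 4.5 mm above the tray; fixed 10 mm stud through it, 44 mm high. Room for a closed fingertip all round.
- lock_ring (a joint): Turn of the lock ring in rad: 0 tight (start), grows as it is loosened, anticlockwise from above; 12.57 = two full turns; range ends at 22. Stays where left. Needs 0.04 to 0.08 N m: a fingertip pressed on the rim with 5 to 15 N and moved along it turns it. A sprung foot under it clamps the bar's tongue for the first one and a half turns.
- clamp_bar (a joint): Travel of the clamp bar in m: 0 to 0.0015 at the start (1 to 2 mm off the flask), 0.035 at its stop, fully open. Grows as the bar moves to the shaker's -y, towards the ring. Clamped until the ring is loosened; then about 2 N slide it, and it stays where left.
- jaw: The upright of the clamp bar: steel, 160 mm long along its x (the shaker's x), 10 mm thick, 34 mm high, with 3 mm of rubber on its flask side (+y). Origin: middle of its top, 34 mm above the tray. Axes as the shaker's. It moves with the slotted tongue under the ring.
- bar_end (a point): Point at the top of the bar's rubber face (flask side, +y), 55 mm from the bar's middle towards the panel, 93 to 117 mm from the flask's axis along the bar: here a fingertip can come down beside the bar and push it to -y. The tray is clear there for 100 mm to +y. Axes as the shaker's.
- flask: Conical glass flask with plug, 66 mm across at the foot and 126 mm tall, standing loose on the tray between the clamp bar and the fixed bar. Origin: centre of its underside; z up.
- flask_mid (a point): Point on the flask's axis, half-way up (63 mm above the tray).
- buffer_bottle: Reagent bottle with blue cap, 58 mm across, 132 mm tall, loose on the bench to the left of the shaker. Origin: centre of its underside.
- timer: Cream bench timer, 66 x 66 x 18 mm, loose on the bench to the right of the shaker. Origin: centre of its underside.
- petri_dish: Petri dish, 88 mm across, 17 mm high, loose on the bench to the right of the shaker. Origin: centre of its underside.
Things that resemble listed ones, but are neither listed nor needed, are in the scene too. Leave any pink or red look-alike of the flask alone.

How it is judged (in metres and radians):
On the way, in this order (a step that is already met when the one before it is completed fails the run):
1. the lock ring is loosened by two full turns (1.75 to 2.25) with the bar still where it was (value of joint lock_ring between 10.9956 and 14.1372 rad and value of joint clamp_bar below 0.01 m), for 0.2 s.
2. the clamp bar is pushed back to its stop (value of joint clamp_bar above 0.031 m and value of joint lock_ring between 10.9956 and 14.1372 rad), for 0.2 s.
At the end, for the whole second after the job is handed in: The lock ring is loosened by 1.75 to 2.25 turns from tight, the clamp bar is within 4 mm of its stop (travel over 31 mm of 35), and the flask stands upright on the tray at rest within 12 mm of where it stood; bottle, timer and petri dish are within 20 mm of where they stood (all of step 2 and distance of flask_mid from where it was at the start of the episode below 0.012 m and angle between flask's own z axis and vertical below 0.15 rad and linear speed of flask below 0.02 m/s and distance of each of buffer_bottle, timer, petri_dish from where it was at the start of the episode below 0.02 m); the robot touches nothing.
It fails at once if the bar is forced back before the ring is loosened by one and a half turns (value of joint clamp_bar above 0.01 m and value of joint lock_ring below 9.42478 rad).
It fails at once if the ring is pinched (touched with the grasp point within 12 mm of its axis, between the fingers) (contact force between the fingers and knurled_disc above 0.5 N and horizontal distance between the grasp point and knurled_disc below 0.012 m).
It fails at once if the bar is pinched (touched with the bar between the fingers) (contact force between the fingers and jaw above 0.5 N and y of the grasp point in the frame of jaw between -0.004 and 0.007 m and z of the grasp point in the frame of jaw below 0.004 m and x of the grasp point in the frame of jaw between -0.08 and 0.08 m).
It fails at once if the flask is touched by the robot, shifted by more than 12 mm or tipped (contact force between any of the fingers, the arm and flask above 0.5 N or not (distance of flask_mid from where it was at the start of the episode below 0.012 m and angle between flask's own z axis and vertical below 0.15 rad)).
It fails at once if the bottle, timer or petri dish is moved by more than 20 mm (distance of any of buffer_bottle, timer, petri_dish from where it was at the start of the episode above 0.02 m).
It also fails if it takes over 64 s, if anything falls off the work surface, if the arm or the gripper's body presses on something with over 40 N, if the wrist force passes 120 N, or if a joint passes its speed limit or range.

## Working session

There is one attempt and no reset: what is moved stays moved. The work goes in short steps, Python scripts to look and compute and a tool call to move; the robot and the scene stay as the last step left them, time stands still between calls to the robot, and variables do not carry over. Pictures are saved under pics/ and viewed, about 8 in all and at most 12, crops included, and the job is handed in when it is done.

Besides the shell and the picture viewer there is one more tool, called after "Emit:" as a command line: name --argument value ..., lists and objects as JSON in quotes. apply_moves: Moves the arm, as the interface text tells. Its arguments: {"type":"object","properties":{"increments":{"type":"array"}},"required":["increments"]}

```bash
mkdir -p pics; ls; cat > h.py <<'E'
import numpy as np, cv2
from scipy.spatial.transform import Rotation as Ro
from cell import readout, read_camera, env, nets
def T(p):
    R=cv2.Rodrigues(np.array(p["rvec"],float))[0]; return R,np.array(p["tvec"],float).ravel()
def w(p,pt):
    R,t=T(p); return R.T@(np.array(pt)-t)
def K(p):
    f=p["img"].shape[0]/2/np.tan(np.radians(p["vfov"])/2)
    return np.array([[f,0,p["cx"]],[0,f,p["cy"]],[0,0,1]])
def proj(p,X):
    return cv2.projectPoints(np.array(X,float).reshape(-1,1,3),np.array(p["rvec"],float),np.array(p["tvec"],float),K(p),np.array(p["distortion"],float))[0].reshape(-1,2)
def onz(p,uv,z):
    n=cv2.undistortPoints(np.array(uv,float).reshape(-1,1,2),K(p),np.array(p["distortion"],float)).reshape(-1,2)
    R,t=T(p); c=-R.T@t; d=np.c_[n,np.ones(len(n))]@R
    return c+d*((z-c[2])/d[:,2])[:,None]
def save(n,im): cv2.imwrite("pics/"+n,cv2.cvtColor(np.ascontiguousarray(im),cv2.COLOR_RGB2BGR))
E
python3 - <<'E'
from h import *
s=readout.state(); print(s); print(env.grip_point_offset)
for n in("top","scene"):
    p=read_camera(n); save(n+".png",p["img"]); print(n,(lambda r:-r[0].T@r[1])(T(p)))
    for k in("shaker","knurled_disc","jaw","bar_end","flask","flask_mid","buffer_bottle","timer","petri_dish"):
        for d in nets.mark_of(p,k)[:3]:
            X=w(p,d["point"]); print(k,round(d["confidence"],2),X.round(0),proj(p,X).round(0)[0])
E
```

```text
pics
{'t': 0.0, 'joints': array([ 1.01738929e+00,  4.91549052e-01,  1.55946122e+00, -2.86441135e-05,
        1.09170314e+00, -1.05618376e-01]), 'qvel': array([ 0.0007458 ,  0.000518  , -0.00066208,  0.00179916, -0.00120373,
        0.00011829]), 'tau': array([ 8.26389078e-04, -6.12633777e+01, -2.58181322e+01,  6.92211371e-02,
        4.81310394e-02, -1.47011528e-04]), 'eef_pos': array([270.47142658, 563.16578485, 214.06422488]), 'tcp_rot': array([-1.57191352e+00,  9.28899774e-05, -4.47775499e-01]), 'ft_force': array([ 0.10988915, -0.84081084, -0.33970884]), 'moment': array([-0.00610637,  0.08767471, -0.03716353]), 'opening': 0.999668019303566}
18.8
top [ 343.03129082   18.42718175 1225.39814159]
shaker 0.96 [482.  20.   2.] [285. 213.]
knurled_disc 0.66 [448. -74. 116.] [323. 221.]
jaw 0.81 [492.  27. 125.] [282. 203.]
bar_end 0.96 [442.  46. 126.] [274. 224.]
flask 0.82 [535.  63.  89.] [267. 189.]
flask 0.72 [371. 311.  -1.] [176. 255.]
flask 0.62 [ 364. -303.   -1.] [407. 256.]
flask_mid 0.9 [ 366. -301.   64.] [413. 255.]
flask_mid 0.72 [492. 366.  62.] [150. 208.]
flask_mid 0.71 [539.  62. 154.] [267. 182.]
buffer_bottle 0.9 [516. 264.  -2.] [195. 202.]
timer 0.82 [ 383. -193.    5.] [365. 250.]
scene [-101.41164412 -672.94063553  801.38426002]
shaker 0.97 [488.  23.   1.] [269. 246.]
knurled_disc 0.71 [454. -73. 109.] [284. 239.]
jaw 0.94 [491.  32. 121.] [268. 209.]
bar_end 0.98 [441.  48. 124.] [249. 213.]
flask 0.91 [500. 369.  -5.] [203. 193.]
flask 0.73 [375. 313.   3.] [178. 214.]
flask 0.68 [542.  63.  94.] [275. 205.]
flask_mid 0.95 [372. 315.  59.] [174. 198.]
flask_mid 0.91 [540.  70. 152.] [272. 186.]
flask_mid 0.6 [ 368. -302.   65.] [328. 327.]
buffer_bottle 0.72 [519. 260.   1.] [227. 204.]
timer 0.89 [ 385. -193.    4.] [296. 312.]
timer 0.62 [ 530. -235.   -1.] [351. 293.]
petri_dish 0.58 [ 528. -239.   -3.] [352. 294.]
```

View images.

```bash
python3 - <<'E'
import cv2,numpy as np
a=cv2.imread("pics/top.png");b=cv2.imread("pics/scene.png")
c=cv2.resize(a[130:290,190:390],None,fx=3.9,fy=3.6,interpolation=cv2.INTER_CUBIC)
cv2.imwrite("pics/c1.png",c)
cv2.imwrite("pics/c2.png",cv2.resize(b[120:360,140:400],None,fx=2.5,fy=2.5,interpolation=cv2.INTER_CUBIC))
E
```

```text
(no output)
```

View pics/c1.png

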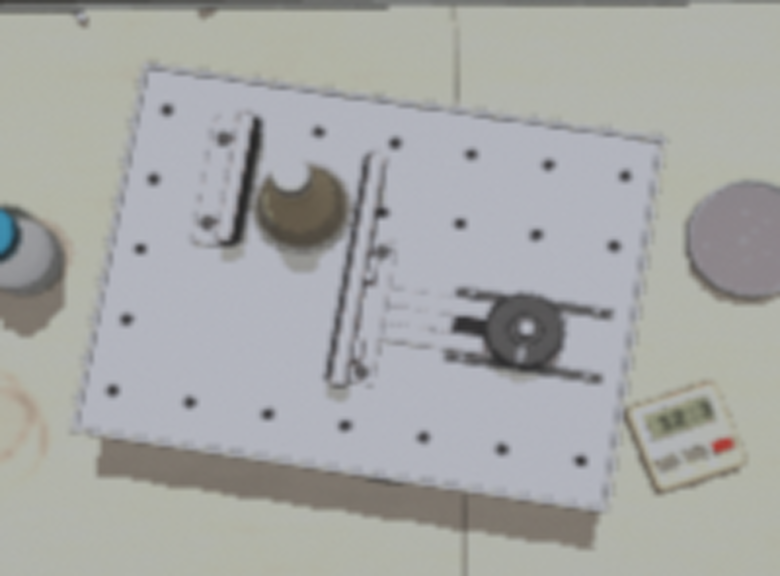

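View pics/c2.png

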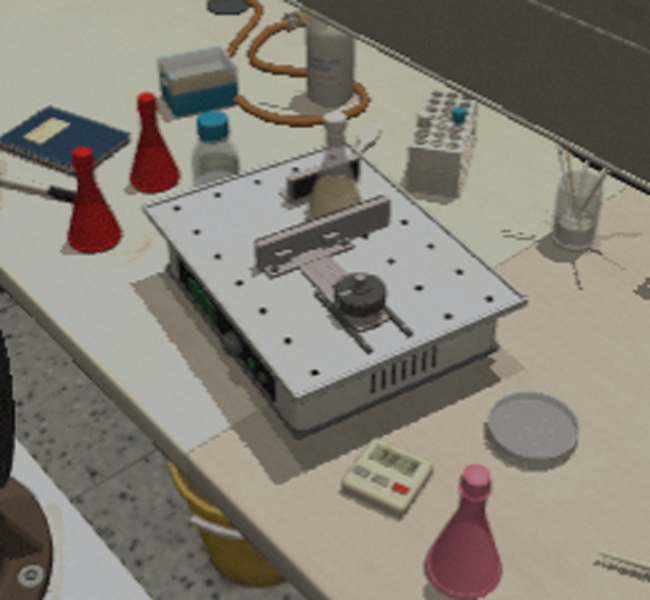

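```bash
cat > fit.py <<'E'
from h import *
p=read_camera("top")
uv=np.array([(150,67),(660,143),(605,510),(78,430)])/[3.9,3.6]+[190,130]-0.4
X=onz(p,uv,92); print(X.round(1)); c=X.mean(0)
# order: far-left(+x,+y), far-right(+x,-y), near-right, near-left
m=np.array([(132,172),(132,-172),(-132,-172),(-132,172)])
H=m.T@(X[:,:2]-c[:2]); yaw=np.arctan2(H[0,1]-H[1,0],H[0,0]+H[1,1])
print("yaw",yaw,"c",c); R=Ro.from_euler('z',yaw).as_matrix()
print("ring",(R@[-20,-100,0]+c).round(1))
g=p["img"]
r=proj(p,[R@[-20,-100,0]+[c[0],c[1],120]]); print(r, (r+.4-[190,130])*[3.9,3.6])
print("ring top from px",onz(p,np.array([[525,331]])/[3.9,3.6]+[190,130]-.4,121))
for k in("flask","flask_mid","jaw","bar_end","knurled_disc"):
  for d in nets.mark_of(p,k)[:3]:
    Y=w(p,d["point"]); print(k,round(d["confidence"],2),Y.round(0),(R.T@(Y-[c[0],c[1],0])).round(1))
E
python3 fit.py
```

```text
[[ 639.6  162.4   92. ]
 [ 581.2 -167.8   92. ]
 [ 327.4 -125.6   92. ]
 [ 384.5  206.5   92. ]]
yaw -0.1709418633361845 c [483.18252726  18.86030655  92.        ]
ring [446.5 -76.3  92. ]
[[324.50060258 221.92524429]] [[526.11235005 332.37087945]]
ring top from px [[447.30068654 -75.52449312 121.        ]]
flask 0.93 [367. 309.   2.] [-163.9  266.6    2.1]
flask 0.92 [536.  63.  94.] [44.1 52.7 94. ]
flask 0.62 [ 365. -305.    0.] [-6.120e+01 -3.392e+02  2.000e-01]
flask_mid 0.84 [374. 309.  61.] [-156.6  267.8   61.2]
flask_mid 0.82 [539.  63. 155.] [ 47.8  53.1 155.5]
flask_mid 0.72 [ 368. -301.   61.] [ -59.6 -334.6   60.6]
jaw 0.72 [492.  31. 120.] [  6.5  13.4 120.3]
bar_end 0.61 [441.  47. 127.] [-46.7  20.7 127.1]
knurled_disc 0.6 [ 527. -241.   -0.] [ 8.71e+01 -2.49e+02 -1.00e-01]
knurled_disc 0.52 [451. -74. 114.] [-15.6 -97.1 114.3]
```

```bash
cat > plan.py <<'E'
from h import *
YAW=-0.171; C=np.array([447.5,-75.5]); S=Ro.from_euler('z',YAW)
def rows(wps,op=0.0,start=None):
    """wps: list of (x,y,z,yaw,n)"""
    s=readout.state(); p=np.array(s["eef_pos"]); R=Ro.from_euler('xyz',s["tcp_rot"]); out=[]
    for x,y,z,yaw,n in wps:
        tgt=np.array([x,y,z]); Rt=Ro.from_euler('xyz',[-np.pi/2,0,yaw])
        for i in range(n):
            f=1/(n-i); d=R.inv().apply((tgt-p)*f)/10; rv=(R.inv()*Rt).as_rotvec()*f
            out.append([d.round(2).tolist(),np.degrees(rv).round(1).tolist(),op]); p=p+(tgt-p)*f; R=R*Ro.from_rotvec(rv)
    for i in range(0,len(out),5): print(out[i:i+5])
E
python3 - <<'E'
from plan import *
rows([(300,500,290,-0.6,3),(415,30,290,-1.742,12),(447.5-50,-75.5,290,-1.742,5)])
E
```

```text
[[[1.8, -2.51, -1.48], [-0.0, 2.9, 0.0], 0.0], [[1.87, -2.51, -1.39], [-0.0, 2.9, 0.0], 0.0], [[1.94, -2.51, -1.29], [-0.0, 2.9, 0.0], 0.0], [[3.0, 0.0, -2.69], [0.0, 5.5, -0.0], 0.0], [[3.24, 0.0, -2.39], [0.0, 5.5, 0.0], 0.0]]
[[[3.46, 0.0, -2.07], [0.0, 5.5, 0.0], 0.0], [[3.64, 0.0, -1.74], [0.0, 5.5, -0.0], 0.0], [[3.79, 0.0, -1.38], [0.0, 5.5, 0.0], 0.0], [[3.9, 0.0, -1.02], [0.0, 5.5, 0.0], 0.0], [[3.98, 0.0, -0.64], [0.0, 5.5, 0.0], 0.0]]
[[[4.02, 0.0, -0.26], [0.0, 5.5, 0.0], 0.0], [[4.03, 0.0, 0.12], [0.0, 5.5, 0.0], 0.0], [[4.0, 0.0, 0.51], [0.0, 5.5, 0.0], 0.0], [[3.93, 0.0, 0.88], [0.0, 5.5, 0.0], 0.0], [[3.83, 0.0, 1.25], [-0.0, 5.5, 0.0], 0.0]]
[[[2.14, 0.0, 0.01], [0.0, -0.0, 0.0], 0.0], [[2.14, 0.0, 0.01], [0.0, -0.0, 0.0], 0.0], [[2.14, 0.0, 0.01], [0.0, -0.0, 0.0], 0.0], [[2.14, 0.0, 0.01], [0.0, -0.0, 0.0], 0.0], [[2.14, 0.0, 0.01], [0.0, -0.0, 0.0], 0.0]]
```

Emit:
apply_moves --increments '[[[1.8, -2.5, -1.5], [0, 2.9, 0], 0], [[1.9, -2.5, -1.4], [0, 2.9, 0], 0], [[1.9, -2.5, -1.3], [0, 2.9, 0], 0], [[3.0, 0, -2.7], [0, 5.5, 0], 0], [[3.2, 0, -2.4], [0, 5.5, 0], 0]]'

```text
t: 1.92
eef_pos: [318.6, 419.3, 291.3]
tcp_rot: [-1.571, -0.0, -0.799]
ft_force: [1.0, -0.7, -0.3]
opening: 0.53
```

Emit:
apply_moves --increments '[[[3.5, 0, -2.1], [0, 5.5, 0], 0], [[3.6, 0, -1.7], [0, 5.5, 0], 0], [[3.8, 0, -1.4], [0, 5.5, 0], 0], [[3.9, 0, -1.0], [0, 5.5, 0], 0], [[4.0, 0, -0.6], [0, 5.5, 0], 0]]'

```text
t: 2.55
eef_pos: [364.7, 216.3, 292.2]
tcp_rot: [-1.568, -0.0, -1.294]
ft_force: [0.2, 0.6, -0.5]
opening: 0.027
```

Emit:
apply_moves --increments '[[[4.0, 0, -0.3], [0, 5.5, 0], 0], [[4.0, 0, 0.1], [0, 5.5, 0], 0], [[4.0, 0, 0.5], [0, 5.5, 0], 0], [[3.9, 0, 0.9], [0, 5.5, 0], 0], [[3.8, 0, 1.2], [0, 5.5, 0], 0]]'

```text
t: 3.18
eef_pos: [405.0, 13.5, 293.3]
tcp_rot: [-1.565, 0.002, -1.79]
ft_force: [0.8, 0.6, -0.4]
opening: 0.006
```

```bash
python3 - <<'E'
from plan import *
s=readout.state(); print(s["t"],s["eef_pos"],s["tcp_rot"],s["joints"],s["ft_force"])
p=read_camera("wrist"); save("w1.png",p["img"]); M=np.array(p["mount"]);print(M)
R=Ro.from_euler('xyz',s["tcp_rot"])
for k in("knurled_disc","bar_end","jaw"):
  for d in nets.mark_of(p,k)[:2]:
    X=R.apply((M@np.append(d["point"],1))[:3])+s["eef_pos"]; print(k,round(d["confidence"],2),X)
rows([(412,-72,290,-1.742,5)])
E
```

```text
3.175 [404.99852951  13.47372121 293.34249038] [-1.56541645  0.00210133 -1.78980281] [-1.31198470e-01  7.88611814e-02  1.93878513e+00  1.80276829e-03
  1.11840355e+00  8.70301312e-02] [ 0.80286168  0.55712912 -0.39429586]
[[ 1.91626709e-04  9.71213225e-01  2.38211743e-01 -6.60691156e+01]
 [ 3.36016306e-04 -2.38211796e-01  9.71213173e-01 -1.70367653e+02]
 [ 9.99999925e-01 -1.06067354e-04 -3.71991223e-04 -2.76064750e-01]
 [ 0.00000000e+00  0.00000000e+00  0.00000000e+00  1.00000000e+00]]
knurled_disc 0.5 [452.57040072 -72.67967766 112.25541893]
bar_end 0.72 [4.86726231e+02 2.33116657e+01 3.68193277e-01]
bar_end 0.63 [440.66399468  46.74044062 130.05802677]
jaw 0.72 [494.77926141  26.43376953 123.04183008]
[[[1.66, 0.06, 0.51], [-0.1, -0.5, -0.0], 0.0], [[1.66, 0.06, 0.5], [-0.1, -0.5, -0.0], 0.0], [[1.67, 0.06, 0.48], [-0.1, -0.5, -0.0], 0.0], [[1.67, 0.06, 0.47], [-0.1, -0.5, -0.0], 0.0], [[1.68, 0.06, 0.45], [-0.1, -0.5, -0.0], 0.0]]
```

View pics/w1.png

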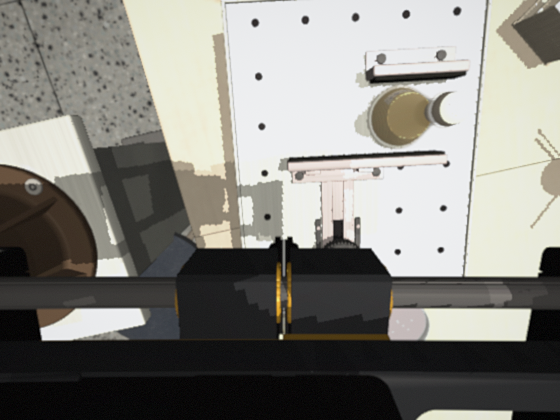

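```bash
python3 - <<'E'
from plan import *
rows([(420,-90,270,-1.742,3),(438,-135,200,-1.742,2)])
E
```

```text
[[[3.29, 0.77, 1.24], [-0.1, -0.9, -0.0], 0.0], [[3.31, 0.77, 1.19], [-0.1, -0.9, -0.0], 0.0], [[3.33, 0.77, 1.14], [-0.1, -0.9, -0.0], 0.0], [[2.06, 3.5, 1.27], [-0.0, -0.0, 0.0], 0.0], [[2.06, 3.5, 1.27], [-0.0, -0.0, 0.0], 0.0]]
```

Emit:
apply_moves --increments '[[[3.3, 0.8, 1.2], [-0.1, -0.9, 0], 0], [[3.3, 0.8, 1.2], [-0.1, -0.9, 0], 0], [[3.3, 0.8, 1.1], [-0.1, -0.9, 0], 0], [[2.1, 3.5, 1.3], [0, 0, 0], 0], [[2.1, 3.5, 1.3], [0, 0, 0], 0]]'

```text
t: 4.0
eef_pos: [441.0, -132.9, 199.4]
tcp_rot: [-1.564, 0.002, -1.724]
ft_force: [0.4, 1.0, -0.2]
opening: 0.004
```

```bash
cat > wr.py <<'E'
from plan import *
class W:
    def __init__(s,name):
        s.st=readout.state(); s.p=read_camera("wrist"); M=np.array(s.p["mount"])
        R=Ro.from_euler('xyz',s.st["tcp_rot"]).as_matrix(); Rc=R@M[:3,:3]; tc=R@M[:3,3]+s.st["eef_pos"]
        s.p["rvec"]=cv2.Rodrigues(Rc.T)[0].ravel(); s.p["tvec"]=-Rc.T@tc
        save(name,s.p["img"])
E
python3 - <<'E'
from wr import *
a=W("w2.png"); p=a.p; print(a.st["eef_pos"],a.st["tcp_rot"],a.st["ft_force"])
for k in("knurled_disc",):
  for d in nets.mark_of(p,k)[:2]: print(d["confidence"],w(p,d["point"]))
print(proj(p,[[447.5,-75.5,121],[447.5,-75.5,136]]))
E
```

```text
[ 441.01025074 -132.9480974   199.44725029] [-1.56427005e+00  1.65339996e-03 -1.72411712e+00] [ 0.40165861  0.98686273 -0.24117724]
0.57 [452.03571714 -72.68501096 109.82899497]
[[280.01071649 141.82584538]
 [279.92858097 142.55136338]]
```

View pics/w2.png

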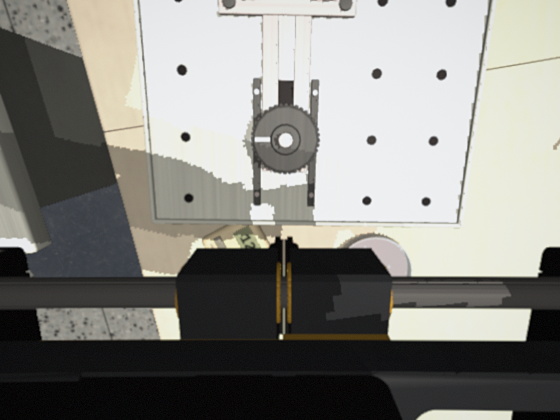

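```bash
python3 - <<'E'
from wr import *
a=W("w3.png"); p=a.p
print(onz(p,[(285.5,139.5)],120),onz(p,[(251,140),(319,139.5)],118))
# tray corner/holes: yaw check via left/right near-edge corners
X=onz(p,[(155,219),(459,223)],92); print(X, np.arctan2(*(X[1]-X[0])[[1,0]]))
h=onz(p,[(182,70),(186,137),(189,198),(376,74),(371,140),(367,201)],92); print(h.round(1))
for c in [(449,-74.5)]:
  for q in [(0,-60),(0,-38)]: print(S.apply([*q,0])[:2]+c)
E
```

```text
[[450.58246772 -74.46454476 120.        ]] [[425.69173519 -70.9909708  118.        ]
 [474.7011082  -78.29429449 118.        ]]
[[ 331.07483092 -123.36868646   92.        ]
 [ 585.74104357 -166.76961651   92.        ]] -0.16880105662075168
[[ 380.3  -11.8   92. ]
 [ 372.1  -61.    92. ]
 [ 363.5 -110.    92. ]
 [ 526.8  -37.5   92. ]
 [ 518.5  -86.2   92. ]
 [ 510.6 -135.6   92. ]]
[ 438.78992906 -133.62490551]
[ 442.53362174 -111.94577349]
```

```bash
sed -i 's/C=np.array.*; S/C=np.array([450.0,-74.5]); S/' plan.py; python3 - <<'E'
from plan import *
x,y=S.apply([0,-60,0])[:2]+C
rows([(x,y,107,-1.742,4)])
E
```

```text
[[[0.04, 2.3, -0.01], [-0.0, 0.2, -0.0], 0.0], [[0.03, 2.3, -0.01], [-0.0, 0.2, -0.0], 0.0], [[0.03, 2.3, -0.01], [-0.0, 0.2, -0.0], 0.0], [[0.03, 2.3, -0.01], [-0.0, 0.2, -0.0], 0.0]]
```

Emit:
apply_moves --increments '[[[0, 2.3, 0], [-0.3, 0.3, 0], 0], [[0, 2.3, 0], [-0.3, 0.3, 0], 0], [[0, 2.3, 0], [0, 0.3, 0], 0], [[0, 2.3, 0], [0, 0.3, 0], 0], [[0, 0, 0], [0, 0, 0], 0]]'

```text
t: 4.78
eef_pos: [442.4, -126.2, 112.0]
tcp_rot: [-1.571, 0.001, -1.738]
ft_force: [-0.6, -0.9, 0.3]
opening: 0.008
```

Emit:
apply_moves --increments '[[[-0.9, 0, 0], [0, 0, 0], 0], [[-0.8, 0, 0], [0, 0, 0], 0], [[-0.2, 0, 0], [0, 0, 0], 0], [[-0.2, 0, 0], [0, 0, 0], 0], [[-0.2, 0, 0], [0, 0, 0], 0]]'

```text
t: 5.4
eef_pos: [448.2, -107.8, 115.9]
tcp_rot: [-1.563, -0.013, -1.729]
ft_force: [-4.6, -28.1, -18.4]
opening: 0.006
```

Emit:
apply_moves --increments '[[[0.4, 0, -0.5], [-0.4, 0, -0.7], 0], [[0, 0.4, -0.4], [0, 0, 0], 0], [[0, 0.3, 0], [0, 0, 0], 0], [[0, 0, 0], [0, 0, 0], 0], [[0, 0, 0], [0, 0, 0], 0]]'

```text
t: 6.02
eef_pos: [439.2, -109.4, 110.2]
tcp_rot: [-1.567, -0.026, -1.728]
ft_force: [-0.2, -0.2, 0.0]
opening: 0.003
```

```bash
cat > st.py <<'E'
from plan import *
def st():
    s=readout.state(); q=S.inv().apply(np.append(np.array(s["eef_pos"])[:2]-C,s["eef_pos"][2]))
    print("t",s["t"],"shaker-rel",q.round(1),"rot",np.array(s["tcp_rot"]).round(3),"F_sh",S.inv().apply(s["ft_force"]).round(1),"M",np.array(s["moment"]).round(2))
st()
E
python3 st.py
```

```text
t 6.025 shaker-rel [ -4.7 -36.3 110.2] rot [-1.567 -0.026 -1.728] F_sh [-0.2 -0.2  0. ] M [-0.06  0.14 -0.04]
```

Emit:
apply_moves --increments '[[[-0.15, 0.1, 0], [0.2, 0.8, 1.5], 0], [[-0.15, 0, 0.5], [0, 0, 0], 0], [[-0.15, 0, 0.5], [0, 0, 0], 0], [[-0.15, 0, 0.5], [0, 0, 0], 0], [[-0.15, 0, 0.5], [0, 0, 0], 0]]'

```text
t: 6.65
eef_pos: [461.5, -109.5, 110.0]
tcp_rot: [-1.561, -0.006, -1.739]
ft_force: [-0.9, -1.7, -0.1]
opening: 0.004
```

```bash
python3 st.py;
```

```text
t 6.65 shaker-rel [ 17.2 -32.6 110. ] rot [-1.561 -0.006 -1.739] F_sh [-0.6 -1.9 -0.1] M [-0.31  0.19 -0.01]
```

```bash
cat > ang.py <<'E'
from wr import *
import sys
def ang(z=121,name="a.png"):
    a=W(name); g=a.p["img"].min(axis=2).astype(float)
    th=np.radians(np.arange(0,360,2)); v=0
    for r in (14,16,18,20):
        d=S.apply(np.c_[-np.cos(th)*r,-np.sin(th)*r,0*th]); X=np.c_[C+d[:,:2],0*th+z]
        uv=proj(a.p,X).astype(np.float32); v=v+cv2.remap(g.astype(np.float32),uv[:,:1],uv[:,1:],1).ravel()/4
    i=np.argsort(v)[::-1][:6]; print("mark angle (ccw from panel), brightness",[(int(2*k),int(v[k])) for k in i],"median",np.median(v).round())
    print("centre px",proj(a.p,[[*C,z]]).round())
if __name__=="__main__":
    import st; ang(float(sys.argv[1]) if len(sys.argv)>1 else 121, sys.argv[2] if len(sys.argv)>2 else "a.png")
E
python3 ang.py 121 w4.png; python3 -c "
import cv2;i=cv2.imread('pics/w4.png');cv2.imwrite('pics/w4c.png',cv2.resize(i[150:300,180:380],None,fx=3,fy=3))"
```

```text
t 6.65 shaker-rel [ 17.2 -32.6 110. ] rot [-1.561 -0.006 -1.739] F_sh [-0.6 -1.9 -0.1] M [-0.31  0.19 -0.01]
mark angle (ccw from panel), brightness [(54, 138), (56, 138), (52, 135), (58, 134), (60, 107), (50, 103)] median 56.0
centre px [[249. 201.]]
```

View pics/w4c.png

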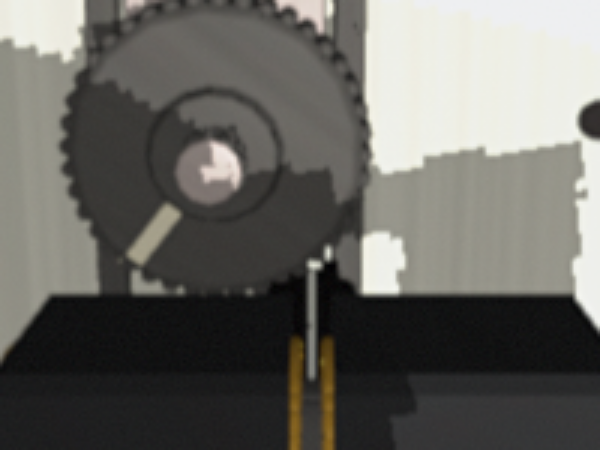

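```bash
sed -i 's/C=np.array.*; S/C=np.array([451.4,-74.3]); S/' plan.py; python3 st.py
```

```text
t 6.7 shaker-rel [ 16.5 -32.8 110.1] rot [-1.56  -0.005 -1.739] F_sh [ 0.5 -1.8  0.2] M [-0.42  0.06 -0.02]
```

Emit:
apply_moves --increments '[[[0.9, 0, -1.6], [-0.5, 0, 0], 0], [[0, 0, -1.6], [0, 0, 0], 0], [[-0.6, 0, 0.2], [0, 0, 0.3], 0], [[-0.2, 0, 1.4], [0, 0, 0], 0], [[-0.15, 0, 1.4], [0, 0, 0], 0]]'

```text
t: 7.32
eef_pos: [457.5, -110.5, 110.4]
tcp_rot: [-1.57, -0.004, -1.737]
ft_force: [-1.7, -4.0, -2.7]
opening: 0.003
```

```bash
python3 ang.py 121 w5.png
```

```text
t 7.325 shaker-rel [ 12.2 -34.6 110.4] rot [-1.57  -0.004 -1.737] F_sh [-1.  -4.2 -2.7] M [-0.76  0.34 -0.04]
mark angle (ccw from panel), brightness [(108, 140), (112, 139), (110, 139), (106, 131), (114, 123), (196, 102)] median 92.0
centre px [[259. 197.]]
```

Emit:
apply_moves --increments '[[[0.8, 0, -1.6], [0, 0, 0], 0], [[0, 0, -1.6], [0, 0, 0], 0], [[-0.6, 0, 0.2], [0, 0, 0.2], 0], [[-0.2, 0, 1.6], [0, 0, 0], 0], [[-0.2, 0, 1.5], [0, 0, 0], 0]]'

```text
t: 8.0
eef_pos: [460.4, -109.6, 111.0]
tcp_rot: [-1.568, -0.003, -1.736]
ft_force: [-1.9, -2.7, -1.7]
opening: 0.007
```

Emit:
apply_moves --increments '[[[0.8, 0, -1.6], [0, 0, 0], 0], [[0, 0, -1.7], [0, 0, 0], 0], [[-0.6, 0, 0.2], [0, 0, 0], 0], [[-0.2, 0, 1.6], [0, 0, 0], 0], [[-0.2, 0, 1.5], [0, 0, 0], 0]]'

```text
t: 8.62
eef_pos: [461.4, -109.4, 111.6]
tcp_rot: [-1.568, -0.007, -1.734]
ft_force: [-1.1, -2.1, 0.0]
opening: 0.004
```

```bash
python3 ang.py 122 w6.png
```

```text
t 8.625 shaker-rel [ 15.8 -32.9 111.6] rot [-1.568 -0.007 -1.734] F_sh [-0.8 -2.3  0. ] M [-0.43  0.32  0.01]
mark angle (ccw from panel), brightness [(254, 239), (250, 238), (252, 238), (248, 237), (256, 201), (246, 184)] median 56.0
centre px [[252. 200.]]
```

Emit:
apply_moves --increments '[[[0.8, 0, -1.6], [0, 0, 0], 0], [[0, 0, -1.8], [0, 0, 0], 0], [[-0.6, 0, 0.2], [0, 0, 0.2], 0], [[-0.2, 0, 1.6], [0, 0, 0], 0], [[-0.2, 0, 1.5], [0, 0, 0], 0]]'

```text
t: 9.3
eef_pos: [460.5, -109.4, 112.2]
tcp_rot: [-1.567, -0.008, -1.731]
ft_force: [-1.5, -2.5, -0.1]
opening: 0.002
```

Emit:
apply_moves --increments '[[[0.8, 0, -1.6], [0, 0, 0], 0], [[0, 0, -1.8], [0, 0, 0], 0], [[-0.6, 0, 0.2], [0, 0, 0.2], 0], [[-0.2, 0, 1.6], [0, 0, 0], 0], [[-0.2, 0, 1.5], [0, 0, 0], 0]]'

```text
t: 9.93
eef_pos: [461.2, -109.3, 112.7]
tcp_rot: [-1.567, -0.008, -1.728]
ft_force: [-1.7, -1.9, 0.8]
opening: 0.006
```

```bash
python3 ang.py 123.5 w7.png
```

```text
t 9.925 shaker-rel [ 15.6 -32.8 112.7] rot [-1.567 -0.008 -1.728] F_sh [-1.3 -2.2  0.8] M [-0.38  0.29  0.05]
mark angle (ccw from panel), brightness [(32, 138), (34, 138), (36, 137), (30, 133), (38, 117), (266, 99)] median 60.0
centre px [[253. 200.]]
```

Emit:
apply_moves --increments '[[[0.8, 0, -1.6], [0, 0.3, 0], 0], [[0, 0, -1.8], [0, 0.3, 0], 0], [[-0.6, 0, 0.2], [0, 0, 0.4], 0], [[-0.2, 0, 1.6], [0, 0, 0], 0], [[-0.2, 0, 1.5], [0, 0, 0], 0]]'

```text
t: 10.6
eef_pos: [461.1, -109.4, 113.0]
tcp_rot: [-1.567, -0.004, -1.737]
ft_force: [-1.5, -1.6, -0.0]
opening: 0.004
```

Emit:
apply_moves --increments '[[[0.8, 0, -1.6], [0, 0.3, 0], 0], [[0, 0, -1.8], [0, 0, 0], 0], [[-0.6, 0, 0.2], [0, 0, 0.3], 0], [[-0.2, 0, 1.6], [0, 0, 0], 0], [[-0.2, 0, 1.5], [0, 0, 0], 0]]'

```text
t: 11.22
eef_pos: [460.6, -109.7, 113.4]
tcp_rot: [-1.567, -0.002, -1.74]
ft_force: [-1.6, -2.4, -0.6]
opening: 0.002
```

```bash
python3 ang.py 125 w8.png
```

```text
t 11.225 shaker-rel [ 15.1 -33.3 113.4] rot [-1.567 -0.002 -1.74 ] F_sh [-1.2 -2.7 -0.6] M [-0.49  0.31  0.04]
mark angle (ccw from panel), brightness [(176, 238), (174, 238), (172, 235), (178, 235), (170, 195), (180, 182)] median 55.0
centre px [[253. 200.]]
```

Emit:
apply_moves --increments '[[[0.8, 0, -1.6], [0, 0, 0], 0], [[0, 0, -1.8], [0, 0, 0], 0], [[-0.6, 0, 0.2], [0, 0, 0.2], 0], [[-0.2, 0, 1.6], [0, 0, 0], 0], [[-0.2, 0, 1.5], [0, 0, 0], 0]]'

```text
t: 11.9
eef_pos: [460.0, -109.6, 113.7]
tcp_rot: [-1.567, -0.002, -1.737]
ft_force: [-2.3, -3.2, -0.4]
opening: 0.001
```

Emit:
apply_moves --increments '[[[0.8, 0, -1.6], [0, 0, 0], 0], [[0, 0, -1.8], [0, 0, 0], 0], [[-0.6, 0, 0.2], [0, 0, 0.2], 0], [[-0.2, 0, 1.6], [0, 0, 0], 0], [[-0.2, 0, 1.5], [0, 0, 0], 0]]'

```text
t: 12.52
eef_pos: [460.3, -110.2, 114.1]
tcp_rot: [-1.567, -0.003, -1.734]
ft_force: [-2.6, -2.4, -0.4]
opening: 0.0
```

```bash
python3 ang.py 126.5 w9.png
```

```text
t 12.525 shaker-rel [ 14.9 -33.9 114.1] rot [-1.567 -0.003 -1.734] F_sh [-2.1 -2.8 -0.4] M [-0.41  0.4  -0.  ]
mark angle (ccw from panel), brightness [(314, 235), (318, 235), (316, 234), (320, 225), (312, 212), (322, 165)] median 56.0
centre px [[254. 199.]]
```

Emit:
apply_moves --increments '[[[0.8, 0, -1.6], [0, 0, 0], 0], [[0, 0, -0.4], [0, 0, 0], 0], [[-0.6, 0, 0], [0, 0, 0.2], 0], [[-0.2, 0, 1.0], [0, 0, 0], 0], [[-0.2, 0, 0.9], [0, 0, 0], 0]]'

```text
t: 13.2
eef_pos: [461.2, -109.2, 114.6]
tcp_rot: [-1.565, -0.002, -1.732]
ft_force: [-1.7, -5.3, -1.1]
opening: 0.006
```

Emit:
apply_moves --increments '[[[1.2, 0, 0], [0, 0, 0], 0], [[1.2, -2, 0], [0, 0, 0], 0], [[0, -4, 0], [0, 0, 0], 0], [[0, -5, 0], [0, 0, 0], 0], [[0, 0, 0], [0, 0, 0], 0]]'

```text
t: 13.82
eef_pos: [455.7, -133.4, 227.4]
tcp_rot: [-1.567, 0.0, -1.732]
ft_force: [-0.7, 0.9, -1.5]
opening: 0.002
```

```bash
python3 ang.py 127 w10.png; python3 -c "
from h import *
from plan import S,C
from wr import W
a=W('w11.png')
for k in('jaw','bar_end','flask_mid','flask'):
  for d in nets.mark_of(a.p,k)[:2]:
    X=w(a.p,d['point']); print(k,round(d['confidence'],2),X.round(0),(S.inv().apply([*(X[:2]-C),X[2]])+[-20,-100,0]).round(1),proj(a.p,X).round())
"; python3 -c "
import cv2;i=cv2.imread('pics/w10.png');cv2.imwrite('pics/w10c.png',i[:260])"
```

```text
t 13.825 shaker-rel [ 14.3 -57.5 227.4] rot [-1.567  0.    -1.732] F_sh [-0.8  0.8 -1.5] M [-0.04  0.06 -0.04]
mark angle (ccw from panel), brightness [(0, 240), (358, 234), (2, 233), (4, 211), (356, 207), (6, 162)] median 115.0
centre px [[266. 141.]]
flask_mid 0.65 [484.  23.  -0.] [-4.5  1.9 -0.1] [[287.  41.]]
flask 0.17 [ 381. -191.    1.] [ -69.5 -227.1    0.6] [[232. 242.]]
```

View pics/w10c.png

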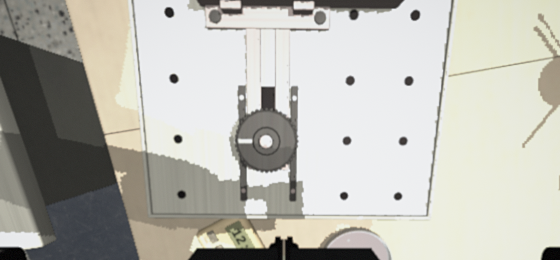

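```bash
cat >> plan.py <<'E'
O=C-S.apply([-20,-100,0])[:2]
def sh(x,y,z,yaw=YAW,n=5): return (*(O+S.apply([x,y,0])[:2]),z,yaw,n)
E
cat > st2.py <<'E'
from plan import *
s=readout.state(); print("t",s["t"],"shaker",S.inv().apply(np.append(np.array(s["eef_pos"])[:2]-O,s["eef_pos"][2])).round(1),"rot",np.array(s["tcp_rot"]).round(3),"F_sh",S.inv().apply(s["ft_force"]).round(1))
E
python3 - <<'E'
from plan import *
print(O); rows([sh(-51,55,270,n=10)])
E
```

```text
[488.12508674  20.8381522 ]
[[[-2.13, -0.46, -0.42], [0.0, -8.9, -0.0], 0.0], [[-2.17, -0.46, -0.08], [0.0, -8.9, -0.0], 0.0], [[-2.15, -0.46, 0.25], [0.0, -8.9, -0.0], 0.0], [[-2.09, -0.46, 0.58], [0.0, -8.9, -0.0], 0.0], [[-1.97, -0.46, 0.9], [0.0, -8.9, -0.0], 0.0]]
[[[-1.81, -0.46, 1.2], [0.0, -8.9, -0.0], 0.0], [[-1.6, -0.46, 1.46], [0.0, -8.9, -0.0], 0.0], [[-1.35, -0.47, 1.69], [0.0, -8.9, -0.0], 0.0], [[-1.07, -0.47, 1.88], [0.0, -8.9, -0.0], 0.0], [[-0.76, -0.47, 2.03], [0.0, -8.9, -0.0], 0.0]]
```

Emit:
apply_moves --increments '[[[-2.1, -1.2, -0.4], [0, -8.9, 0], 0], [[-2.2, -1.2, -0.1], [0, -8.9, 0], 0], [[-2.2, -1, 0.3], [0, -8.9, 0], 0], [[-2.1, -1, 0.6], [0, -8.9, 0], 0], [[-2.0, 0, 0.9], [0, -8.9, 0], 0]]'

```text
t: 14.75
eef_pos: [449.6, -21.2, 264.5]
tcp_rot: [-1.577, 0.012, -0.933]
ft_force: [0.1, 0.4, 0.3]
opening: 0.005
```

Emit:
apply_moves --increments '[[[-1.8, 0, 1.2], [0, -8.9, 0], 0], [[-1.6, 0, 1.5], [0, -8.9, 0], 0], [[-1.4, 0, 1.7], [0, -8.9, 0], 0], [[-1.1, 0, 1.9], [0, -8.9, 0], 0], [[-0.8, 0, 2.0], [0, -8.9, 0], 0]]'

```text
t: 15.38
eef_pos: [441.0, 91.5, 261.2]
tcp_rot: [-1.567, 0.02, -0.129]
ft_force: [-0.8, -0.2, 0.7]
opening: 0.006
```

```bash
python3 st2.py; python3 - <<'E'
from wr import *
a=W("w12.png")
q=read_camera("top"); save("top2.png",q["img"])
for nm,p in(("wrist",a.p),("top",q)):
 for k in("jaw","bar_end","flask_mid"):
  for d in nets.mark_of(p,k)[:2]:
    X=w(p,d["point"]); print(nm,k,round(d["confidence"],2),X.round(0),S.inv().apply([*(X[:2]-O),X[2]]).round(1),proj(p,X).round())
print(proj(a.p,[(*sh(-51,18,126)[:3],),(*sh(-70,18,126)[:3],)]))
rows([sh(-51,55,200,n=2),sh(-51,55,111,n=3)])
E
```

```text
t 15.375 shaker [-58.5  61.6 261.2] rot [-1.567  0.02  -0.129] F_sh [-0.7 -0.4  0.7]
wrist bar_end 0.88 [441.  45. 128.] [-50.9  15.8 127.5] [[234. 213.]]
wrist flask_mid 0.94 [374. 313.  63.] [-162.2  268.4   62.6] [[484. 106.]]
wrist flask_mid 0.67 [502. 369.  61.] [-45.3 345.3  60.6] [[533. 216.]]
top jaw 0.87 [492.  29. 123.] [  2.1   8.7 123.2] [[281. 204.]]
top flask_mid 0.98 [ 366. -302.   66.] [ -65.7 -339.3   65.6] [[413. 255.]]
top flask_mid 0.98 [494. 369.  62.] [-53.8 344.   62. ] [[149. 207.]]
[[236.59251764 212.69672837]
 [236.8134504  192.67450406]]
[[[0.39, 3.09, -0.29], [-0.1, 1.0, -0.5], 0.0], [[0.37, 3.09, -0.28], [-0.1, 1.0, -0.5], 0.0], [[0.0, 2.97, -0.0], [-0.0, 0.0, 0.0], 0.0], [[0.0, 2.97, -0.0], [-0.0, 0.0, 0.0], 0.0], [[0.0, 2.97, -0.0], [-0.0, 0.0, 0.0], 0.0]]
```

View pics/w12.png

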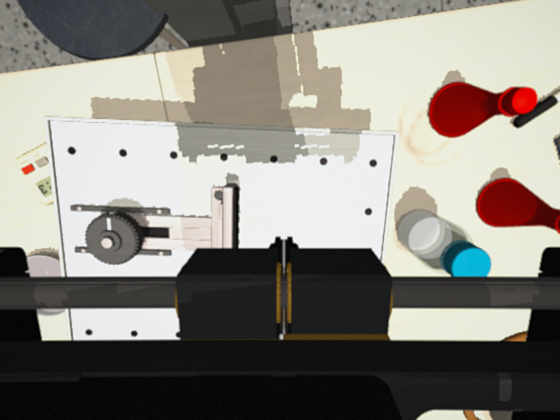

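Emit:
apply_moves --increments '[[[0.4, 3.1, -0.3], [-0.1, 1.2, -0.5], 0], [[0.4, 3.1, -0.3], [-0.1, 1.0, -0.5], 0], [[0, 3.0, 0], [0, 0, 0], 0], [[0, 3.0, 0], [0, 0, 0], 0], [[0, 2.8, 0], [0, 0, 0], 0]]'

```text
t: 16.4
eef_pos: [449.9, 80.3, 109.7]
tcp_rot: [-1.57, -0.005, -0.187]
ft_force: [0.0, -0.3, 0.3]
opening: 0.005
```

Emit:
apply_moves --increments '[[[0, 0.2, -0.8], [0, 0, 0], 0], [[0, 0.1, -0.8], [0, 0, 0], 0], [[0, 0, 0], [0, 0, 0], 0], [[0, 0, 0], [0, 0, 0], 0], [[0, 0, 0], [0, 0, 0], 0]]'

```text
t: 17.02
eef_pos: [447.4, 62.3, 108.2]
tcp_rot: [-1.57, -0.007, -0.191]
ft_force: [0.6, 0.7, -0.4]
opening: 0.003
```

```bash
python3 st2.py
```

```text
t 17.025 shaker [-47.2  33.9 108.2] rot [-1.57  -0.007 -0.191] F_sh [ 0.5  0.7 -0.4]
```

Emit:
apply_moves --increments '[[[0, 0, -0.5], [0, 1.1, 0], 0], [[0, 0, -0.5], [0, 0, 0], 0], [[0, 0, -0.5], [0, 0, 0], 0], [[0, 0, -0.5], [0, 0, 0], 0], [[0, 0, -0.5], [0, 0, 0], 0]]'

```text
t: 17.65
eef_pos: [442.6, 36.7, 108.6]
tcp_rot: [-1.569, -0.009, -0.21]
ft_force: [1.5, 1.9, -0.0]
opening: 0.002
```

```bash
python3 st2.py
```

```text
t 17.65 shaker [-47.5   7.9 108.6] rot [-1.569 -0.009 -0.21 ] F_sh [ 1.2  2.1 -0. ]
```

Bar is sliding (about 2 N). Continue to the stop.

Emit:
apply_moves --increments '[[[0, 0, -0.4], [0, -2, 0], 0], [[0, 0, -0.4], [0, 0, 0], 0], [[0, 0, -0.3], [0, 0, 0], 0], [[0, 0, -0.2], [0, 0, 0], 0], [[0, 0, -0.1], [0, 0, 0], 0]]'

```text
t: 18.27
eef_pos: [439.8, 21.6, 108.5]
tcp_rot: [-1.569, -0.008, -0.177]
ft_force: [0.9, 1.3, 0.2]
opening: 0.007
```

```bash
python3 st2.py
```

```text
t 18.275 shaker [-47.7  -7.5 108.5] rot [-1.569 -0.008 -0.177] F_sh [0.7 1.4 0.2]
```

Emit:
apply_moves --increments '[[[0, 0, -0.2], [0, 0, 0], 0], [[0, 0, -0.2], [0, 0, 0], 0], [[0, 0, -0.2], [0, 0, 0], 0], [[0, 0, -0.2], [0, 0, 0], 0], [[0, 0, -0.2], [0, 0, 0], 0]]'

```text
t: 18.9
eef_pos: [439.6, 19.9, 108.6]
tcp_rot: [-1.556, -0.011, -0.183]
ft_force: [5.0, 26.5, -1.1]
opening: 0.006
```

```bash
python3 st2.py
```

```text
t 18.9 shaker [-47.6  -9.1 108.6] rot [-1.556 -0.011 -0.183] F_sh [ 0.4 26.9 -1.1]
```

Emit:
apply_moves --increments '[[[0, 0, 1], [0, 0, 0], 0], [[0, 0, 1.5], [0, 0, 0], 0], [[0, -3, 0.5], [0, 0, 0], 0], [[0, -5, 0], [0, 0, 0], 0], [[0, -5, 0], [0, 0, 0], 0]]'

```text
t: 19.52
eef_pos: [442.0, 50.7, 239.5]
tcp_rot: [-1.558, -0.001, -0.182]
ft_force: [1.4, -0.2, -0.0]
opening: 0.003
```

Emit:
apply_moves --increments '[[[-0.3, -3, 2.5], [0, 0, 0], 0], [[0, 0, 4], [0, 0, 0], 0], [[0, 0, 5], [0, 0, 0], 0], [[0, 0, 5], [0, 0, 0], 0], [[0, 0, 0], [0, 0, 0], 0]]'

```text
t: 20.15
eef_pos: [469.8, 219.8, 277.2]
tcp_rot: [-1.558, -0.009, -0.184]
ft_force: [0.5, -1.1, 0.1]
opening: 0.01
```

```bash
python3 st2.py; python3 - <<'E'
from wr import *
a=W("w13.png"); p=read_camera("scene"); save("s2.png",p["img"]); q=read_camera("top"); save("t2.png",q["img"])
for nm,p in(("scene",p),("top",q),("wrist",a.p)):
 for k in("jaw","bar_end","flask_mid","timer","buffer_bottle","petri_dish"):
  for d in nets.mark_of(p,k)[:3]:
    X=w(p,d["point"]); print(nm,k,round(d["confidence"],2),X.round(0),S.inv().apply([*(X[:2]-O),X[2]]).round(1))
b=cv2.imread("pics/s2.png");c=cv2.imread("pics/w13.png")
x=cv2.resize(b[120:360,140:400],(520,480));y=cv2.resize(c[60:300,0:300],(280,224))
y=cv2.copyMakeBorder(y,0,480-224,0,0,0); cv2.imwrite("pics/fin.png",np.hstack([x,y]))
E
```

```text
t 20.15 shaker [-52.  192.9 277.2] rot [-1.558 -0.009 -0.184] F_sh [ 0.7 -1.   0.1]
scene jaw 0.41 [539.  65.  95.] [42.9 51.8 94.7]
scene bar_end 0.75 [436.  14. 125.] [-50.1 -15.2 125.5]
scene flask_mid 0.95 [541.  69. 151.] [ 44.1  56.5 151. ]
scene flask_mid 0.9 [498. 375.  60.] [-50.8 351.1  59.7]
scene flask_mid 0.79 [ 367. -301.   66.] [ -64.7 -338.1   65.7]
scene timer 0.72 [ 385. -191.    2.] [ -65.8 -226.4    2. ]
scene buffer_bottle 0.98 [522. 260.   3.] [ -7.6 241.1   2.5]
scene buffer_bottle 0.27 [ 530. -238.    1.] [  84.9 -247.5    1.5]
scene petri_dish 0.83 [ 529. -235.   -1.] [  83.5 -245.7   -1.1]
top jaw 0.63 [487.  -6. 123.] [  3.  -26.4 123.2]
top bar_end 0.6 [435.  11. 125.] [-51.  -18.5 125.2]
top flask_mid 0.78 [538.  65. 154.] [ 41.6  51.6 153.9]
top flask_mid 0.67 [ 366. -303.   64.] [ -65.2 -340.3   64.1]
top flask_mid 0.36 [492. 367.  59.] [-55.4 341.9  58.9]
top petri_dish 0.9 [ 529. -241.    2.] [  84.9 -250.9    2.1]
top petri_dish 0.57 [537.  65. 156.] [ 41.   52.2 155.5]
wrist jaw 0.72 [487.  -4. 127.] [  3.5 -24.7 126.5]
wrist bar_end 0.84 [438.  10. 126.] [-47.8 -18.8 126.1]
wrist flask_mid 0.79 [541.  63. 155.] [ 44.4  50.8 154.5]
wrist flask_mid 0.56 [377. 310.  63.] [-158.8  266.2   63.5]
wrist buffer_bottle 0.88 [520. 262.  -1.] [ -9.5 243.1  -0.5]
```

View pics/fin.png

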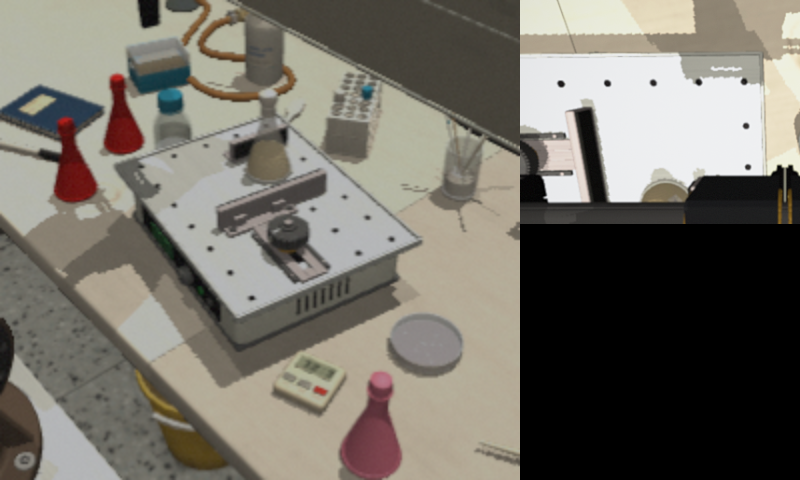

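```bash
python3 -c "
from cell import env
print(env.job_done())"
```

```text
the job is handed in; nothing more can be done
None
```

The lock ring is loosened by two full turns and the clamp bar is pushed back to its stop. I handed the job in at about 20 s of the 64 s allowed; it reports no verdict.

- **Ring:** I rolled the closed fingertip along the panel-right side of the rim in ten strokes. The white mark went 55, 110, 252, 394, 534, 676 and then 720° (each stroke about 71° or less), so the turn count is not in doubt. I did not re-measure the mark after pushing the bar, but nothing touched the ring after that.
- **Bar:** I pushed it at its panel-side end. It slid at about 2 N, and at the stop the force rose to 27 N. The networks put its end at about 18 mm before and about -17.5 mm after, which is about 35 mm of travel.
- **Surroundings:** In the final pictures the flask stands upright. The flask, bottle, timer and petri dish read within the networks' few millimetres of where they were. The arm is clear of everything.
- **Disagreements:** Some network results were wrong and I ignored them, for example the red and pink flasks reported as the flask. My first estimate of the ring's centre was about 4 mm off, and I corrected it from the wrist camera. The first touch on the ring pressed with about 28 N across and 18 N vertically, firmer than the 5 to 15 N suggested. The later strokes read only 2 to 5 N at their ends.

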